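Clear an instrument's cover and prop it open

TASK

Prop the small instrument's cover open. First clear away everything that lies on the cover, stands in front of its lip or stands beside its prop rod, setting each thing down gently on the bench, upright, with at least 6 cm free between it and the instrument. Then pry the cover up by its front lip until it reaches its stop, and swing the prop rod up until its tip is home in the socket on the cover; do not disturb the gel case, the post holder or the sensor head.

Things in the scene. Friction and masses are not known exactly. Their poses are not given: they have to be found in the camera images.
- instrument: Fixed grey instrument. Origin: bench top under its chamber's middle; x from front to hinge side, y to its left, z up (its frame, mm, is used below). Base plate 8 thick: x -85..100, y -85..127. Chamber on it: x -75..75, y -65..65, rim z 50, 70 high with cover. Footprint to keep free of things, lip included: x -106..100, y -85..127. Yaw 1.27..1.87 rad: its lip faces the robot's right.
- cover (a joint): Cover hinge, rad: 0 shut, 1.10 at its open stop; the front rises. Axis along y at x 75, z 50. Stiff hinge (0.35 N m; cover 0.25 kg): the cover stays where it is left; about 3 to 4 N lifts the lip. Flat top, shut: x -78..77, y -65..65, z 70.
- lip_edge (a point): Middle of the lower front edge of the cover's lip, an aluminium tongue 70 wide (y), 5 thick, that sticks out 28 in front of the cover. Shut it lies at x -106, y 0, z 51.5, free below and in front; it swings on a radius of 181 about the hinge. Axes: the cover's (the instrument's when shut).
- socket (a point): Where the prop's tip belongs: a pocket (cheeks 12 apart, open to the rear and below) at the end of a bracket on the cover's left side. Shut: x -35, y 115, z 70, the bracket filling x -45..-23, y 61..125, z 57..80; cover at its stop: x 43, z 157. The tip enters without resistance.
- prop (a joint): Prop rod angle, rad: 0 stowed (level, pointing to +x), grows as the tip swings up; its stop, about 0.93, is where the tip is home in the socket of the fully open cover. Stiff pivot (0.1 N m): stays where left. Axis along y at x -45, y 115, z 40; pedestal on the rod's inner side. The rod swings in the plane y 115, 50 mm left of the chamber.
- prop_grip (a point): Middle of the rod's black rubber sleeve, 13 diameter, 40 long, 90 mm from the pivot (the rod itself is 6 steel). Stowed: x 45, y 115, z 40, with the base plate's top at z 8 below. Pinched along y it turns between the pads. A low rest stands at x 81..89, up to z 42.
- prop_tip (a point): End of the prop rod, 146 mm from the pivot; stowed at x 101, y 115, z 40.
- weight: Bare steel block 40 x 25 x 25 mm (x, y, z), 0.13 to 0.27 kg, lying on the shut cover at the start, at any yaw. Origin: centre of its underside.
- magnifier: Black round loupe, 36 mm diameter, 48 high, upright. Origin: centre of its underside, z up. Of magnifier, vial and jar one stands in front of the lip, one beside the prop's sleeve, and one behind the instrument, already clear; which is which changes.
- vial: Amber vial with dark cap, 23 mm diameter, 52 high (glass body to 43), upright. Origin: centre of its underside, z up.
- jar: Clear jar of cotton swabs, 48 mm diameter; jar wall 58 high, swabs to 90. Upright. Origin: centre of its underside, z up.
- gel_case: Bystander: flat black gel case, 59 x 57 mm, 14 high. Origin: centre of its underside. It lies on a dark mat 2 mm thick that covers the bench right of about y = -0.06 m (x 0.39 to 0.82 m); other tools lie fixed beyond y = -0.32 m.
- base_post: Bystander: black post holder with a side knob, 43 x 29 mm, 50 high. Origin: centre of its underside.
- meter: Bystander: black sensor head 60 x 46 mm, 22 high. Origin: centre of its underside.

How it is judged:
By the outcome, as a careful person would: the job done as asked, in the order asked, and still so for the second after the job is handed in, with the robot touching nothing.
It also fails if it takes over 72 s, if anything falls off the work surface, if the arm or the gripper's body presses on something with over 40 N, if the wrist force passes 120 N, or if a joint passes its speed limit or range.

ROBOT

A 6-joint arm with a two-finger parallel gripper is mounted at the origin on a cart in front of the work surface, level with it; the furniture and walls round the work are solid. World frame = base frame: x ahead of the robot, y to its left, z up, the work surface at z = 0. Lengths are in m, angles in rad, forces in N, time in s.
With the tool pointing down it reaches from about 0.35 to 0.975 m from the base axis. Payload 4.9 kg.
Tool frame: the origin (TCP) lies at the very end of the fingers, on their centre line; the grasp point (between the pads) lies 19 mm behind it; z points along the fingers, y is the line along which they close (so a half turn about z gives the same grasp; the last joint's range is limited). The gripper opens to 85 mm and grips with 20 to 120 N. Pads are 22 mm wide; open, the fingers measure 114 mm over their backs; the gripper's body (76 mm by 85 mm) begins 54 mm behind the grasp point. The pads swing forward as they close: fully open they stand 13 mm farther back than shut.
Start: joints at [1.036, 0.053, 1.613, -0, 1.476, -0.119], TCP at [0.252, 0.572, 0.231] pointing down, gripper open.
Joint ranges: [-3.01, 3.01], [-1.01, 2.22], [0.06, 2.58], [-1.02, 4.17], [0.09, 2.62], [-3.14, 3.14]. Speed limits (rad/s): [2.57, 2.57, 3.14, 3.14, 3.14, 3.14].

INTERFACE

Orientations are given as a unit quaternion [w, x, y, z].
In Python, from plant import * gives the robot as it stands.
- The arm moves only by the tool jog_arm, never from a script. Its argument "moves" is a list that holds one entry, the list of rows, each a list of 7 numbers: the finger opening in cm, from 0 to 8.54, then the shift along the tool's x, y, z in cm, then the turn, a rotation vector about the tool's x, y, z in rad. A call has 1 to 20 rows; each row shifts and turns the commanded pose from where the row before left it, along the tool's axes as they then stand; what a row does not reach is not made up. A row lasts 1/12 s, in which the tool goes at most 41.7 mm and 7.16 degrees, less where a joint would pass 70% of its speed; a pose out of reach is approached as far as the arm can. A call is refused whole if a number of a shift passes 4.17 or a number of a turn 0.125, either way. A call with a gripper value outside its range is refused whole. The fingers move at their own pace and stop on an object; the grip force is fixed at half the most. Time passes only in rows, so rows that do not move let the fingers close. It gives the time, the measured TCP pose, the force, the opening and the grip force at its end, in the units of the state.
- state(): the state, without advancing time (a new reading comes with each control period).
- grab_frame(name): name is "scene" or "side" or "wrist"; returns a dict with "color" (384x512x3 uint8, blue, green, red), "depth" (384x512 float32, m along the optical axis (not along the pixel's ray), 0 where there is no reading), "fx", "fy", "cx", "cy" (pixels), "k1" (the pictures are not rectified: a ray, as slopes to the right and down, at radius r is drawn at 1 + k1 r^2 times it, then the intrinsics apply), "R" (3x3) and "t" (3): a world point X has camera coordinates R X + t. Camera axes: x right, y down, z forward; pixel columns grow to the right and rows downward; lengths in m; the calibration is good to about 2 mm. A picture is of the moment at which its call begins.
- job_done(): hands the job in; it is judged then, once.
Trained networks look in a picture, given as the dict that the camera call returned (one of the last four; its "shot" number tells which), for a name from the list of things; names that differ only in an ending like _2 or _b are one class to them, and where a whole thing is asked for, a point or a joint stands for the part that bears it (a point fixed in the world has none). Each returns a list of dicts, best first, with "p" (0 to 1); they miss things now and then, are a little off and sometimes report something else, mostly with a low value. They report only what shows in the picture. A call takes as long as a camera call.
- recognise(name, picture): "rect" ([centre column, centre row, width, height] in pixels, round what is visible of it).
- regions_of(name, picture): "pixels" (384x512 bool, what is visible of it) and "rect" ([centre column, centre row, width, height] in pixels, round what is visible of it).
The state is a dict: "time": time; "joint_pos": joint angles; "joint_vel": joint speeds; "joint_efforts": joint torques, N m; "tool_pos": TCP position; "tool_rot": TCP orientation; "contact_force": force on the tool from outside, world axes, zero at the start; "ft_torque": the same for the moment, N m; "gripper_width": opening from 0.0 (shut) to 1.0 (fully open); "grasp_force": force on a finger pad.
Only numpy, scipy, OpenCV 4.12 (cv2) and the standard library are available. Lean on these libraries where they do the work, as an engineer would, in place of code of your own. Each camera call takes 0.05 s, during which the arm holds its last target. There are 200 camera calls.

## Working session

There is one attempt and no reset: what is moved stays moved. The work goes in short steps, Python scripts to look and compute and a tool call to move; the robot and the scene stay as the last step left them, time stands still between calls to the robot, and variables do not carry over. Pictures are saved under pics/ and viewed, at most 10 in all, crops included, and the job is handed in when it is done.

Besides the shell and the picture viewer there is one more tool, called after ">>>" as name(argument=value, ...) on one line, values as JSON. jog_arm: Moves the arm, as the interface text tells. Its arguments: {"type":"object","properties":{"moves":{"type":"array"}},"required":["moves"]}

```bash
ls; mkdir -p pics
cat > h.py <<'E'
from plant import *
import numpy as np, cv2
from scipy.spatial.transform import Rotation as Rn
def ray(f,u,v):
    xd=(np.asarray(u,float)-f["cx"])/f["fx"]; yd=(np.asarray(v,float)-f["cy"])/f["fy"]
    x,y=xd.copy(),yd.copy()
    for _ in range(20):
        s=1+f["k1"]*(x*x+y*y); x,y=xd/s,yd/s
    return x,y
def cloud(f,mask):
    d=f["depth"]; v,u=np.nonzero(mask&(d>0)); z=d[v,u]
    x,y=ray(f,u,v); P=np.stack([x*z,y*z,z],1)
    return (P-np.asarray(f["t"]))@np.asarray(f["R"])
def proj(f,X):
    c=np.asarray(X)@np.asarray(f["R"]).T+np.asarray(f["t"]); x=c[...,0]/c[...,2];y=c[...,1]/c[...,2]
    s=1+f["k1"]*(x*x+y*y); return np.stack([f["fx"]*x*s+f["cx"],f["fy"]*y*s+f["cy"]],-1)
E
python3 - <<'E'
from h import *
s=state(); print({k:np.round(v,3) for k,v in s.items()})
ims=[]
for n in ["scene","side","wrist"]:
    f=grab_frame(n); ims.append(f["color"]); print(n,"cam at",np.round(-np.asarray(f["R"]).T@f["t"],3))
    for o in ["instrument","cover","weight","magnifier","vial","jar","gel_case","base_post","meter","prop","prop_grip","lip_edge","socket"]:
        r=regions_of(o,f)
        if r:
            b=r[0]; P=cloud(f,b["pixels"]) 
            if len(P): print(o,round(b["p"],2),np.round(b["rect"]),len(P),"med",np.round(np.median(P,0),3),"lo",np.round(np.percentile(P,3,0),3),"hi",np.round(np.percentile(P,97,0),3))
cv2.imwrite("pics/a.png",cv2.resize(np.vstack([np.hstack(ims[:2]),np.hstack([ims[2],ims[2]*0])]),(800,600)))
E
```

```text
pics
{'time': np.float64(0.0), 'joint_pos': array([ 1.036,  0.053,  1.614,  0.   ,  1.476, -0.119]), 'joint_vel': array([-0.   , -0.   ,  0.001, -0.   , -0.   , -0.   ]), 'joint_efforts': array([ 0.0000e+00, -3.9370e+01, -3.7017e+01, -0.0000e+00,  7.0000e-03,
        0.0000e+00]), 'tool_pos': array([0.252, 0.571, 0.23 ]), 'tool_rot': array([-0.   ,  0.206,  0.978, -0.001]), 'contact_force': array([-0.007,  0.125, -0.059]), 'ft_torque': array([-0.006,  0.09 , -0.001]), 'grasp_force': np.float64(0.0), 'gripper_width': np.float64(1.0)}
scene cam at [1.328 0.48  0.476]
instrument 0.59 [270. 210.  92.  78.] 4207 med [0.651 0.173 0.044] lo [0.485 0.08  0.001] hi [0.683 0.252 0.069]
cover 0.77 [266. 199.  74.  48.] 1795 med [0.624 0.143 0.067] lo [0.503 0.066 0.052] hi [0.666 0.23  0.077]
weight 0.81 [283. 200.  20.  15.] 247 med [0.621 0.2   0.086] lo [0.597 0.179 0.068] hi [0.634 0.218 0.093]
magnifier 0.62 [342. 235.  16.  25.] 347 med [0.618 0.351 0.028] lo [ 0.593  0.334 -0.002] hi [0.625 0.365 0.045]
vial 0.51 [304. 191.   4.  18.] 44 med [0.445 0.199 0.037] lo [0.439 0.191 0.013] hi 
[... 1605 characters left out ...]
345 0.049]
meter 0.59 [237. 242.  20.  21.] 366 med [0.462 0.005 0.016] lo [ 0.441 -0.014 -0.002] hi [0.485 0.056 0.022]
prop 0.6 [233. 194.  14.  29.] 49 med [0.483 0.19  0.043] lo [0.478 0.1   0.039] hi [0.488 0.215 0.047]
prop_grip 0.6 [228. 182.   9.  12.] 68 med [0.483 0.203 0.042] lo [ 0.477  0.177 -0.002] hi [0.499 0.283 0.046]
lip_edge 0.93 [269. 185.  78.  48.] 2227 med [0.589 0.117 0.068] lo [0.488 0.05  0.053] hi [0.662 0.222 0.079]
socket 0.61 [266. 182.  73.  49.] 2138 med [0.586 0.118 0.068] lo [0.488 0.057 0.054] hi [0.66  0.218 0.079]
wrist cam at [0.182 0.602 0.373]
base_post 0.64 [164. 370.  14.  12.] 153 med [0.469 0.345 0.006] lo [0.232 0.335 0.001] hi [0.48  0.557 0.311]
```

View pics/a.png

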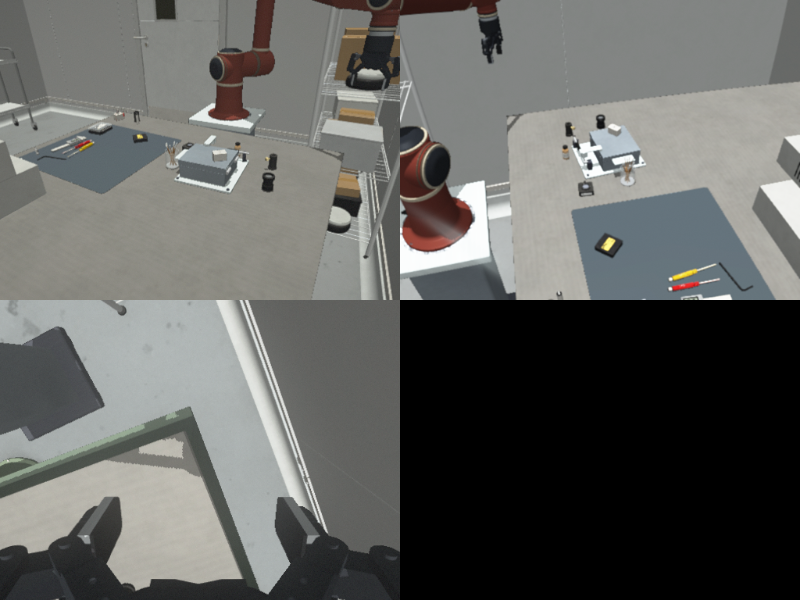

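The scene and side views agree: jar at the lip (about (0.60, 0.02)), vial by the prop ((0.445, 0.20)), magnifier behind, and the weight on the cover. The wrist camera sees only a shelf, so I'm moving it over the scene.

>>> jog_arm(moves=[[[8.5,-2.98,-1.55,-0.67,0,0,0],[8.5,-2.98,-1.55,-0.67,0,0,0],[8.5,-2.98,-1.55,-0.67,0,0,0],[8.5,-2.98,-1.55,-0.67,0,0,0],[8.5,-2.98,-1.55,-0.67,0,0,0],[8.5,-2.98,-1.55,-0.67,0,0,0],[8.5,-2.98,-1.55,-0.67,0,0,0],[8.5,-2.98,-1.55,-0.67,0,0,0],[8.5,-2.98,-1.55,-0.67,0,0,0],[8.5,-2.98,-1.55,-0.67,0,0,0],[8.5,-2.98,-1.55,-0.67,0,0,0],[8.5,-2.98,-1.55,-0.67,0,0,0],[8.5,-2.98,-1.55,-0.67,0,0,0],[8.5,-2.98,-1.55,-0.67,0,0,0],[8.5,-2.98,-1.55,-0.67,0,0,0],[8.5,-2.98,-1.55,-0.67,0,0,0],[8.5,-2.98,-1.55,-0.67,0,0,0],[8.5,-2.98,-1.55,-0.67,0,0,0]]])

```text
time: 3.6
tool_pos: [0.6313, 0.0983, 0.3523]
tool_rot: [0.0, 0.206, 0.978, 0.0]
contact_force: [-0.0, 0.6, 0.2]
gripper_width: 0.996
grasp_force: 0.0
```

Run:
```python
from h import *
f=grab_frame("wrist"); print("cam",np.round(-np.asarray(f["R"]).T@f["t"],3),np.round(f["R"],2).tolist(),f["fx"],f["k1"])
np.savez("w1.npz",**{k:f[k] for k in f})
for o in ["weight","vial","jar","magnifier","meter","base_post"]:
    r=regions_of(o,f)
    for b in r[:1]:
        P=cloud(f,b["pixels"]); top=np.percentile(P[:,2],95); T=P[P[:,2]>top-.006]
        m=cv2.minAreaRect((T[:,:2]*1000).astype(np.float32))
        print(o,round(b["p"],2),np.round(b["rect"]),"med",np.round(np.median(P,0),3),"top",round(top,4),"toprect",np.round(m[0],1),np.round(m[1],1),round(m[2],1))
P=cloud(f,np.ones(f["depth"].shape,bool))
B=P[(P[:,2]>.05)&(P[:,2]<.078)&(P[:,0]>.45)&(P[:,0]<.75)&(P[:,1]>0.03)&(P[:,1]<.3)]
np.save("B.npy",B)
cv2.imwrite("pics/b.png",cv2.resize(f["color"],(768,576)))
```

```text
cam [0.561 0.129 0.494] [[0.4, 0.91, 0.0], [0.87, -0.39, 0.3], [0.27, -0.12, -0.95]] 340.9744412472801 -0.029457249383021463
weight 0.58 [324. 103.  42.  39.] med [0.611 0.195 0.094] top 0.0959 toprect [612.8 195.6] [25.4 40.2] 36.5
jar 0.95 [190. 148.  40.  44.] med [0.602 0.015 0.036] top 0.0832 toprect [603.2  19.1] [33.8 36.6] 46.1
magnifier 0.75 [426.  47.  43.  35.] med [0.604 0.343 0.041] top 0.0476 toprect [605.3 347.5] [35.5 35.8] 1.7
meter 0.8 [147.  50.  49.  44.] med [0.464 0.016 0.018] top 0.0222 toprect [462.  13.] [45.9 45.6] 81.7
```

View pics/b.png

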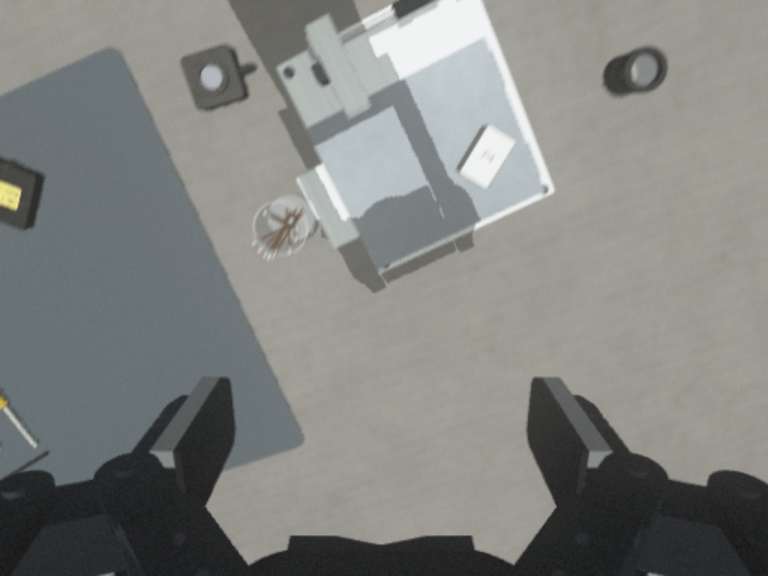

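The picture shows the jar at (285,228) touching distance from the lip at (325,205), the weight at (487,156), the bracket at (340,65), the meter at (215,77), and the magnifier at (635,70), well clear. The vial is out of view.

Run:
```python
from h import *
B=np.load("B.npy"); T=B[(B[:,2]>.062)&(B[:,2]<.0755)]
print(len(T),np.percentile(T[:,2],[5,50,95]).round(4))
def rect(T):
    g=np.zeros((300,350),np.uint8); ij=((T[:,:2]-[.42,0])*1000).astype(int); ok=(ij>=0).all(1)&(ij[:,0]<350)&(ij[:,1]<300); ij=ij[ok]
    g[ij[:,1],ij[:,0]]=255; g=cv2.morphologyEx(g,cv2.MORPH_CLOSE,np.ones((7,7))); g=cv2.morphologyEx(g,cv2.MORPH_OPEN,cv2.getStructuringElement(cv2.MORPH_ELLIPSE,(41,41)))
    c=max(cv2.findContours(g,0,2)[0],key=cv2.contourArea); return cv2.minAreaRect(c)
m=rect(T); print(m[0][0]/1000+.42,m[0][1]/1000,m[1],m[2])
L=B[(B[:,2]<.06)&(B[:,1]<.08)]; print("lip pts",len(L),np.percentile(L,[3,50,97],axis=0).round(4).tolist(), cv2.minAreaRect((L[:,:2]*1000).astype(np.float32)))
f=dict(np.load("w1.npz"))
P=cloud(f,f["depth"]>0); K=P[(P[:,2]>.0765)&(P[:,2]<.084)&(P[:,0]<.55)&(P[:,0]>.44)]; print("bracket",len(K),cv2.minAreaRect((K[:,:2]*1000).astype(np.float32)))
for a in (70,75,80,85,90,95):pass
# edge fit: hinge/front direction via plate z~8
Q=P[(P[:,2]>.004)&(P[:,2]<.013)&(P[:,1]>.02)]
print("plate",len(Q),Q.min(0).round(3),Q.max(0).round(3))
```

```text
12910 [0.0682 0.0695 0.071 ]
0.5977998962402343 0.15376889038085936 (130.12281799316406, 155.15631103515625) 2.321530342102051
lip pts 1153 [[0.5697, 0.0381, 0.0538], [0.6005, 0.0616, 0.0559], [0.6338, 0.0748, 0.0577]] ((602.3348388671875, 52.61347198486328), (68.42867279052734, 45.616146087646484), 1.9691966772079468)
bracket 1255 ((507.4841003417969, 117.4102554321289), (73.48455047607422, 22.24573516845703), 2.806697130203247)
plate 5802 [0.446 0.02  0.004] [0.685 0.348 0.013]
```

>>> jog_arm(moves=[[[5,0,0,3.0,0,0,0.1036],[5,0,0,3.0,0,0,0.1036],[5,0,0,3.0,0,0,0.1036],[5,0,0,3.0,0,0,0.1036],[5,0,0,3.0,0,0,0.1036],[5,2.97,1.43,1.0,0,0,0],[5,2.97,1.43,1.0,0,0,0],[5,2.97,1.43,1.0,0,0,0],[5,0,0,2.6,0,0,0],[5,0,0,2.6,0,0,0],[5,0,0,2.4,0,0,0],[5,0,0,1.4,0,0,0],[5,0,0,0.6,0,0,0],[5,0,0,0,0,0,0],[1,0,0,0,0,0,0],[1,0,0,0,0,0,0],[1,0,0,0,0,0,0],[1,0,0,0,0,0,0],[1,0,0,0,0,0,0],[1,0,0,0,0,0,0]]])

```text
time: 5.62
tool_pos: [0.6135, 0.1973, 0.0784]
tool_rot: [0.002, 0.45, 0.893, 0.001]
contact_force: [-0.1, 0.3, 6.1]
gripper_width: 0.276
grasp_force: 60.6
```

Run:
```python
from h import *
s=state(); print(np.round(s["joint_pos"],3),np.round(s["tool_rot"],3))
def wrist(j1,p,Rd):
    M=(Rn.from_euler('z',j1)*Rn.from_euler('y',p)).inv()*Rd
    a=M.as_euler('ZYZ'); return np.degrees([a[0],a[1],(a[2]-np.pi/2+np.pi)%(2*np.pi)-np.pi])
q=s["joint_pos"]; Rd=Rn.from_quat(np.roll(s["tool_rot"],-1)); print("check",wrist(q[0],q[1]+q[2],Rd),np.degrees(q[3:]))
yaw=1.613; ex=np.array([np.cos(yaw),np.sin(yaw),0]); ez=np.array([0,0,1.])
for al in (40,50,60):
  a=np.radians(al); z=np.cos(a)*ex-np.sin(a)*ez
  for sg,nm in ((1,"xup"),(-1,"xdown")):
    x=sg*(np.sin(a)*ex+np.cos(a)*ez); R=Rn.from_matrix(np.stack([x,np.cross(z,x),z],1))
    for j1 in (-20,-5,5,15):
      print(al,nm,j1,[wrist(np.radians(j1),np.radians(p),R).round().tolist() for p in (90,110,125)])
```

```text
[ 0.196  0.229  1.685  0.     1.224 -0.441] [0.002 0.45  0.893 0.001]
check [ 5.36061354e-03  7.01132607e+01 -2.52830867e+01] [ 5.36061354e-03  7.01132607e+01 -2.52830867e+01]
40 xup -20 [[48.0, 107.0, -15.0], [45.0, 93.0, -30.0], [46.0, 83.0, -40.0]]
40 xup -5 [[50.0, 96.0, -5.0], [50.0, 83.0, -20.0], [52.0, 73.0, -32.0]]
40 xup 5 [[50.0, 88.0, 2.0], [52.0, 75.0, -14.0], [56.0, 67.0, -27.0]]
40 xup 15 [[49.0, 80.0, 8.0], [54.0, 68.0, -8.0], [60.0, 60.0, -22.0]]
40 xdown -20 [[48.0, 107.0, 165.0], [45.0, 93.0, 150.0], [46.0, 83.0, 140.0]]
40 xdown -5 [[50.0, 96.0, 175.0], [50.0, 83.0, 160.0], [52.0, 73.0, 148.0]]
40 xdown 5 [[50.0, 88.0, -178.0], [52.0, 75.0, 166.0], [56.0, 67.0, 153.0]]
40 xdown 15 [[49.0, 80.0, -172.0], [54.0, 68.0, 172.0], [60.0, 60.0, 158.0]]
50 xup -20 [[38.0, 104.0, -18.0], [36.0, 88.0, -30.0], [38.0, 76.0, -39.0]]
50 xup -5 [[40.0, 95.0, -6.0], [40.0, 79.0, -19.0], [43.0, 68.0, -29.0]]
50 xup 5 [[40.0, 88.0, 2.0], [42.0, 73.0, -11.0], [46.0, 62.0, -23.0]]
50 xup 15 [[39.0, 82.0, 10.0], [43.0, 67.0, -4.0], [49.0, 56.0, -16.0]]
50 xdown -20 [[38.0, 104.0, 162.0]
[... 169 characters left out ...]
9.0], [46.0, 62.0, 157.0]]
50 xdown 15 [[39.0, 82.0, -170.0], [43.0, 67.0, 176.0], [49.0, 56.0, 164.0]]
60 xup -20 [[28.0, 101.0, -20.0], [28.0, 83.0, -29.0], [29.0, 70.0, -36.0]]
60 xup -5 [[30.0, 94.0, -6.0], [31.0, 76.0, -17.0], [34.0, 64.0, -25.0]]
60 xup 5 [[30.0, 89.0, 2.0], [32.0, 71.0, -8.0], [36.0, 59.0, -17.0]]
60 xup 15 [[29.0, 84.0, 11.0], [32.0, 67.0, 0.0], [37.0, 54.0, -9.0]]
60 xdown -20 [[28.0, 101.0, 160.0], [28.0, 83.0, 151.0], [29.0, 70.0, 144.0]]
60 xdown -5 [[30.0, 94.0, 174.0], [31.0, 76.0, 163.0], [34.0, 64.0, 155.0]]
60 xdown 5 [[30.0, 89.0, -178.0], [32.0, 71.0, 172.0], [36.0, 59.0, 163.0]]
60 xdown 15 [[29.0, 84.0, -169.0], [32.0, 67.0, -180.0], [37.0, 54.0, 171.0]]
```

>>> jog_arm(moves=[[[1,0,0,-1.0,0,0,0],[1,0,0,-3.0,0,0,0],[1,0,0,-3.0,0,0,0],[1,0,0,-3.0,0,0,0],[1,-2.06,2.88,0,0,0,0],[1,-2.06,2.88,0,0,0,0],[1,-2.06,2.88,0,0,0,0],[1,-2.06,2.88,0,0,0,0],[1,-2.06,2.88,0,0,0,0],[1,0,0,3.5,0,0,0],[1,0,0,3.5,0,0,0],[1,0,0,3.5,0,0,0],[1,0,0,3.3,0,0,0],[1,0,0,1.6,0,0,0],[1,0,0,0.8,0,0,0],[1,0,0,0.4,0,0,0],[1,0,0,0,0,0,0],[1,0,0,0,0,0,0]]])

```text
time: 7.12
tool_pos: [0.7908, 0.2002, 0.013]
tool_rot: [0.002, 0.45, 0.893, 0.001]
contact_force: [-0.5, 0.4, -1.6]
gripper_width: 0.278
grasp_force: 59.8
```

>>> jog_arm(moves=[[[1,0,0,0.2,0,0,0],[1,0,0,0.2,0,0,0],[1,0,0,0,0,0,0],[1,0,0,0,0,0,0]]])

```text
time: 7.45
tool_pos: [0.7906, 0.2001, 0.0085]
tool_rot: [0.002, 0.45, 0.893, 0.001]
contact_force: [1.2, -0.1, 4.3]
gripper_width: 0.277
grasp_force: 60.5
```

>>> jog_arm(moves=[[[5,0,0,0,0,0,0],[5,0,0,0,0,0,0],[5,0,0,-0.5,0,0,0],[8.5,0,0,-3.0,0,0,0.119],[8.5,0,0,-3.5,0,0,0.119],[8.5,0,0,-3.5,0,0,0.119],[8.5,0,0,-3.5,0,0,0.119],[8.5,0,0,-0.5,0,0,0.119],[8.5,-2.51,-2.8,0,0,0,0],[8.5,-2.51,-2.8,0,0,0,0],[8.5,-2.51,-2.8,0,0,0,0],[8.5,-2.51,-2.8,0,0,0,0],[8.5,-2.51,-2.8,0,0,0,0],[8.5,-2.51,-2.8,0,0,0,0],[8.5,-2.51,-2.8,0,0,0,0],[8.5,0,0,0,0,0,0],[8.5,0,0,0,0,0,0]]])

```text
time: 8.87
tool_pos: [0.5989, 0.015, 0.1505]
tool_rot: [-0.0, 0.693, 0.721, -0.0]
contact_force: [0.2, -0.3, 0.8]
gripper_width: 0.992
grasp_force: 0.0
```

Run:
```python
from h import *
print(np.round(state()["tool_pos"],4))
f=grab_frame("wrist")
for o in ["jar","weight"]:
    for b in regions_of(o,f)[:1]:
        P=cloud(f,b["pixels"]); P=P[P[:,2]>.003]; print(o,b["p"],np.round(b["rect"]),np.percentile(P,[3,50,97],axis=0).round(4).tolist())
g=grab_frame("side")
for o in ["jar","weight","vial"]:
    for b in regions_of(o,g)[:1]:
        P=cloud(g,b["pixels"]);P=P[P[:,2]>.003]; print("side",o,b["p"],np.round(b["rect"]),np.percentile(P,[3,50,97],axis=0).round(4).tolist())
cv2.imwrite("pics/c.png",f["color"])
```

```text
[0.5989 0.015  0.1505]
jar 0.96 [258. 188.  66.  85.] [[0.5796, -0.0049, 0.0034], [0.6025, 0.0141, 0.0476], [0.6231, 0.0411, 0.0865]]
side jar 0.85 [290. 221.  21.  38.] [[0.5791, -0.0085, 0.0063], [0.6007, 0.0041, 0.0404], [0.6245, 0.0604, 0.078]]
side weight 0.48 [332. 175.  11.  15.] [[0.7726, 0.176, 0.0045], [0.7881, 0.1913, 0.0209], [0.8086, 0.2146, 0.0263]]
```

View pics/c.png

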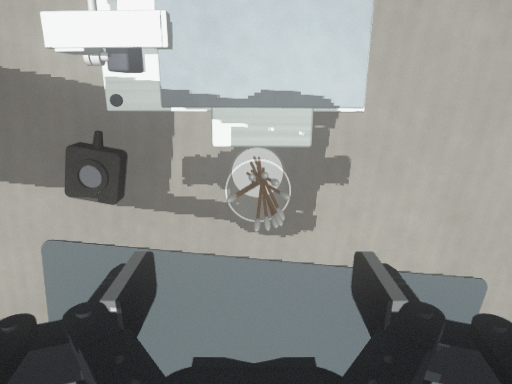

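The view shows the jar rim circle at (258,190), between the open fingers, with the lip at (262,127). The weight stands on the bench at (0.79, 0.195). I'm descending on the jar.

>>> jog_arm(moves=[[[8.5,0.24,0.31,0,0,0,0],[8.5,0,0,2.8,0,0,0],[8.5,0,0,2.8,0,0,0],[8.5,0,0,2.8,0,0,0],[8.5,0,0,2.0,0,0,0],[8.5,0,0,1.0,0,0,0],[8.5,0,0,0.4,0,0,0],[8.5,0,0,0,0,0,0],[4,0,0,0,0,0,0],[4,0,0,0,0,0,0],[4,0,0,0,0,0,0],[4,0,0,0,0,0,0],[4,0,0,0,0,0,0],[4,0,0,0,0,0,0]]])

```text
time: 10.38
tool_pos: [0.6052, 0.0184, 0.0351]
tool_rot: [0.001, 0.692, 0.722, 0.001]
contact_force: [-0.0, 0.0, 5.6]
gripper_width: 0.539
grasp_force: 62.0
```

>>> jog_arm(moves=[[[4,0,0,-1.0,0,0,0],[4,0,0,-2.5,0,0,0],[4,0,0,-3.0,0,0,0],[4,0,0,-2.5,0,0,0],[4,0,0,-1.0,0,0,0],[4,0.24,1.9,0,0,0,0],[4,0.48,3.4,0,0,0,0],[4,0.48,3.9,0,0,0,0],[4,0.48,3.9,0,0,0,0],[4,0.48,3.4,0,0,0,0],[4,0.24,2.0,0,0,0,0],[4,0,0,1.5,0,0,0],[4,0,0,3.0,0,0,0],[4,0,0,2.7,0,0,0],[4,0,0,1.4,0,0,0],[4,0,0,0.7,0,0,0],[4,0,0,0.3,0,0,0],[4,0,0,0,0,0,0],[4,0,0,0,0,0,0]]])

```text
time: 11.97
tool_pos: [0.7876, 0.0502, 0.0378]
tool_rot: [0.0, 0.692, 0.722, 0.0]
contact_force: [-0.2, 0.1, -0.4]
gripper_width: 0.539
grasp_force: 61.9
```

>>> jog_arm(moves=[[[4,0,0,0.15,0,0,0],[4,0,0,0.15,0,0,0],[4,0,0,0,0,0,0],[7,0,0,0,0,0,0],[7,0,0,0,0,0,0],[7,0,0,0,0,0,0],[7,0,0,-1.0,0,0,0],[7,0,0,-2.5,0,0,0],[7,0,0,-3.5,0,0,0],[7,0,0,-3.8,0,0,0],[7,0,0,-3.7,0,0,0],[7,0.82,-1.65,0,0,0,0],[7,1.64,-3.31,0,0,0,0],[7,1.64,-3.31,0,0,0,0],[7,1.64,-3.31,0,0,0,0],[7,1.64,-3.31,0,0,0,0],[7,1.64,-3.31,0,0,0,0],[7,1.64,-3.31,0,0,0,0],[7,1.64,-3.31,0,0,0,0],[7,1.64,-3.31,0,0,0,0]]])

```text
time: 13.63
tool_pos: [0.4988, 0.1783, 0.1797]
tool_rot: [0.0, 0.692, 0.722, 0.0]
contact_force: [0.5, 0.4, 0.0]
gripper_width: 0.821
grasp_force: 0.0
```

>>> jog_arm(moves=[[[7,1.64,-3.31,0,0,0,0],[7,0.82,-1.65,0,0,0,0],[7,0,0,-0.2,0,0,-0.121],[7,0,0,-0.2,0,0,-0.121],[7,0,0,-0.2,0,0,-0.121],[7,0,0,-0.2,0,0,-0.121],[7,0,0,-0.2,0,0,-0.121],[7,0,0,-0.2,0,0,-0.121],[7,0,0,-0.2,0,0,-0.121],[7,0,0,-0.2,0,0,-0.121],[7,0,0,-0.2,0,0,-0.121],[7,0,0,-0.2,0,0,-0.121],[7,0,0,-0.2,0,0,-0.121],[7,0,0,-0.2,0,0,-0.121],[7,0,0,-0.2,0,0,-0.121],[7,0,0,0,0,0,0]]])

```text
time: 14.97
tool_pos: [0.4502, 0.2004, 0.2062]
tool_rot: [0.001, -0.023, 1.0, 0.0]
contact_force: [0.7, 0.6, 0.7]
gripper_width: 0.823
grasp_force: 0.0
```

Run:
```python
from h import *
s=state();print(np.round(s["tool_pos"],4),np.round(s["joint_pos"],3))
f=grab_frame("wrist")
for o in ["vial","prop_grip"]:
    for b in regions_of(o,f)[:1]:
        P=cloud(f,b["pixels"]); P=P[P[:,2]>.003]; print(o,b["p"],np.round(b["rect"]),np.percentile(P,[3,50,97],axis=0).round(4).tolist())
        T=P[P[:,2]>np.percentile(P[:,2],97)-.005]; print(cv2.minAreaRect((T[:,:2]*1000).astype(np.float32)))
g=grab_frame("side")
for o in ["jar"]:
    for b in regions_of(o,g)[:1]:
        P=cloud(g,b["pixels"]);P=P[P[:,2]>.003]; print("side",o,b["p"],np.round(b["rect"]),np.percentile(P,[3,50,97],axis=0).round(4).tolist())
cv2.imwrite("pics/d.png",np.hstack([f["color"],g["color"][100:300,150:400].repeat(2,0).repeat(2,1)[:384,:500]])[:,::1][:, :800])
```

```text
[0.4502 0.2004 0.2062] [ 0.268 -0.257  1.942 -0.     1.455 -1.349]
vial 0.91 [252. 152.  26.  34.] [[0.4245, 0.1868, 0.0111], [0.4312, 0.1962, 0.0466], [0.4418, 0.2053, 0.0525]]
((435.3367004394531, 195.91229248046875), (15.949873924255371, 15.33633804321289), 68.89576721191406)
prop_grip 0.74 [238. 202. 132.  10.] [[0.4756, 0.1293, 0.0399], [0.4809, 0.1924, 0.0427], [0.4861, 0.2457, 0.0464]]
((481.4527282714844, 187.43673706054688), (11.632949829101562, 127.49591064453125), 4.1116623878479)
side jar 0.74 [355. 200.  19.  29.] [[0.7637, 0.0232, 0.0056], [0.7827, 0.035, 0.0396], [0.8102, 0.0702, 0.0708]]
```

View pics/d.png

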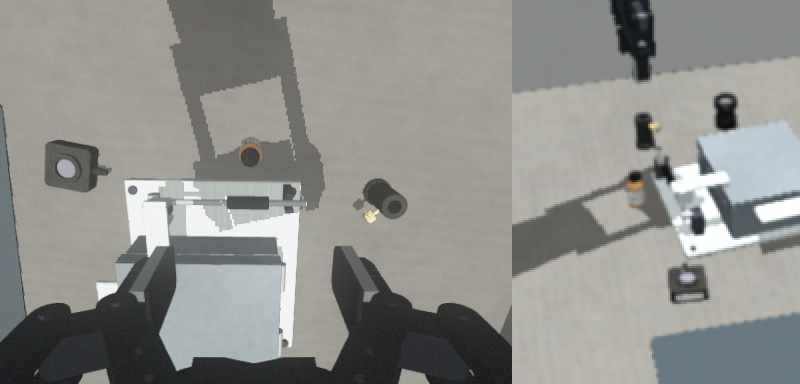

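The view shows the vial's cap centre at (251,150), the rod and sleeve at (247,202), and the post holder's knob at (365,208), clear of the grasp. I'm grasping the vial across world y.

>>> jog_arm(moves=[[[6,1.49,-0.37,0,0,0,0],[6,0,0,3.5,0,0,0],[6,0,0,3.5,0,0,0],[6,0,0,3.5,0,0,0],[6,0,0,3.5,0,0,0],[6,0,0,2.8,0,0,0],[6,0,0,1.4,0,0,0],[6,0,0,0.7,0,0,0],[6,0,0,0.3,0,0,0],[6,0,0,0,0,0,0],[1,0,0,0,0,0,0],[1,0,0,0,0,0,0],[1,0,0,0,0,0,0],[1,0,0,0,0,0,0],[1,0,0,0,0,0,0],[1,0,0,0,0,0,0],[1,0,0,0,0,0,0]]])

```text
time: 16.63
tool_pos: [0.4364, 0.1963, 0.0145]
tool_rot: [0.001, -0.022, 1.0, 0.0]
contact_force: [-1.1, -0.3, 5.9]
gripper_width: 0.235
grasp_force: 58.9
```

>>> jog_arm(moves=[[[1,0,0,-1.0,0,0,0],[1,0,0,-2.0,0,0,0],[1,0.5,0,0,0,0,0],[1,1.5,0,0,0,0,0],[1,2.0,0,0,0,0,0],[1,1.5,0,0,0,0,0],[1,0.5,0,0,0,0,0],[1,0,0,0.7,0,0,0],[1,0,0,1.2,0,0,0],[1,0,0,0.6,0,0,0],[1,0,0,0.3,0,0,0],[1,0,0,0,0,0,0],[1,0,0,0,0,0,0]]])

```text
time: 17.72
tool_pos: [0.3757, 0.1933, 0.0148]
tool_rot: [0.0, -0.022, 1.0, 0.0]
contact_force: [0.8, -0.4, 0.4]
gripper_width: 0.235
grasp_force: 58.7
```

>>> jog_arm(moves=[[[1,0,0,0.1,0,0,0],[5,0,0,0,0,0,0],[5,0,0,0,0,0,0],[5,0,0,-0.5,0,0,0],[5,0,0,-2.5,0,0,0],[5,0,0,-3.0,0,0,0],[5,0,0,-1.0,0,0,0.121],[5,0,0,-1.0,0,0,0.121],[3,0,0,-1.0,0,0,0.121],[3,0,0,-1.0,0,0,0.121],[3,0,0,-1.0,0,0,0.121],[0,0,0,-1.0,0,0,0.121],[0,0,0,-1.0,0,0,0.121],[0,0,0,-1.0,0,0,0.121],[0,0,0,-1.0,0,0,0.121],[0,0,0,-1.0,0,0,0.121],[0,0,0,-1.0,0,0,0.121],[0,0,0,0,0,0,0.121],[0,0,0,0,0,0,0.121],[0,0,0,0,0,0,0]]])

```text
time: 19.38
tool_pos: [0.3752, 0.1933, 0.1844]
tool_rot: [0.0, 0.693, 0.721, 0.0]
contact_force: [-0.4, 0.4, 0.2]
gripper_width: -0.001
grasp_force: 0.0
```

>>> jog_arm(moves=[[[0,-2.76,2.45,0,0,0,0],[0,-2.76,2.45,0,0,0,0],[0,-2.76,2.45,0,0,0,0],[0,-2.76,2.45,0,0,0,0],[0,-2.76,2.45,0,0,0,0],[0,-2.76,2.45,0,0,0,0],[0,-2.76,2.45,0,0,0,0],[0,-2.76,2.45,0,0,0,0],[0,-2.76,2.45,0,0,0,0],[0,0,0,0,0,0.112,0],[0,0,0,0,0,0.112,0],[0,0,0,0,0,0.112,0],[0,0,0,0,0,0.112,0],[0,0,0,0,0,0.112,0],[0,0,0,0,0,0.112,0],[0,0,0,0,0,0.112,0],[0,0,0,0,0,0,0]]])

```text
time: 20.8
tool_pos: [0.6046, -0.0477, 0.1801]
tool_rot: [-0.278, 0.64, 0.665, 0.265]
contact_force: [-0.6, -0.3, -1.6]
gripper_width: 0.0
grasp_force: 0.0
```

```bash
cat >> h.py <<'E'
O=np.array([.598,.1545,0]); yaw=1.613
Ri=Rn.from_euler('z',yaw)
def inst(p): return Ri.inv().apply(np.asarray(p)-O)*1000
def world(q): return O+Ri.apply(np.asarray(q)/1000)
def show():
    s=state(); T=Rn.from_quat(np.roll(s["tool_rot"],-1)); p=s["tool_pos"]
    print("t",round(float(s["time"]),2),"tcp inst",inst(p).round(1),"tool x,z in inst",Ri.inv().apply(T.as_matrix()[:,0]).round(3),Ri.inv().apply(T.as_matrix()[:,2]).round(3),"j",np.round(s["joint_pos"],2),"F",np.round(s["contact_force"],1))
    return T,p
E
python3 - <<'E'
from h import *
T,p=show()
f=grab_frame("side")
for o in ["vial","magnifier","weight","jar"]:
    for b in regions_of(o,f)[:1]:
        P=cloud(f,b["pixels"]);P=P[P[:,2]>.003]; print(o,round(b["p"],2),np.percentile(P,[3,50,97],axis=0).round(3).tolist())
w=grab_frame("wrist"); cv2.imwrite("pics/e.png",w["color"])
d=lambda q:(T.inv().apply(world(q)-p)*100).round(2)
print("to pre",d([-143,0,67]),"to under",d([-101,0,25]))
E
```

```text
t 20.8 tcp inst [-202.3    2.   180.1] tool x,z in inst [ 0.705 -0.004  0.709] [ 0.709  0.002 -0.705] j [-0.49  0.25  1.63  0.66  1.71 -0.59] F [-0.6 -0.3 -1.6]
vial 0.44 [[0.367, 0.179, 0.006], [0.377, 0.184, 0.03], [0.386, 0.195, 0.052]]
magnifier 0.46 [[0.591, 0.33, 0.004], [0.598, 0.335, 0.02], [0.606, 0.347, 0.043]]
jar 0.59 [[0.764, 0.023, 0.004], [0.778, 0.028, 0.02], [0.801, 0.05, 0.038]]
to pre [-3.84  0.23 12.18] to under [-3.86  0.24 18.12]
```

View pics/e.png

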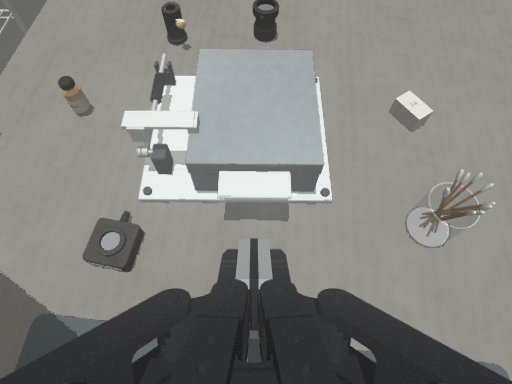

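The view shows the lip at (255,185) in front of the cover, the vial at (75,95), the weight at (410,112), the jar at (440,215), and the lip's front clear. I'm sliding the closed fingers under the lip.

>>> jog_arm(moves=[[[0,-1.93,0.12,0,0,0,0],[0,-1.93,0.12,0,0,0,0],[0,0,0,2,0,0,0],[0,0,0,3.3,0,0,0],[0,0,0,3.3,0,0,0],[0,0,0,3.0,0,0,0],[0,0,0,2.5,0,0,0],[0,0,0,1.5,0,0,0],[0,0,0,1.2,0,0,0],[0,0,0,0.8,0,0,0],[0,0,0,0.5,0,0,0],[0,0,0,0,0,0,0],[0,0,0,0,0,0,0]]])

```text
time: 22.18
tool_pos: [0.6049, 0.0543, 0.0293]
tool_rot: [-0.275, 0.64, 0.667, 0.265]
contact_force: [-0.1, 0.3, -0.1]
gripper_width: 0.0
grasp_force: 0.0
```

```bash
cat > arc.py <<'E'
from h import *
T,p=show()
def E(th): # edge
    x,z=-181,1.5; return np.array([75+x*np.cos(th)+z*np.sin(th),0,50-x*np.sin(th)+z*np.cos(th)])
def pose(th,L=22,b=0):
    a=np.radians(45+20*th/1.1); n=np.array([np.sin(a),0,np.cos(a)]); d=np.array([np.cos(a),0,-np.sin(a)])
    tcp=E(th)+L*d-(11-b)*n
    R=np.stack([n,np.cross(d,n),d],1); return world(tcp), Ri*Rn.from_matrix(R)
q,R=pose(0); print("gap shift to contact (tool cm)",(T.inv().apply(q-p)*100).round(2))
th=np.linspace(0,1.10,23); 
for i in range(22):
    q0,R0=pose(th[i]);q1,R1=pose(th[i+1]); print(round(th[i+1],2),(R0.inv().apply(q1-q0)*100).round(2),(R0.inv()*R1).as_rotvec().round(3),"tcp z",q1[2].round(3))
E
python3 arc.py
```

```text
t 22.18 tcp inst [-100.4   -2.6   29.3] tool x,z in inst [0.709 0.001 0.706] [ 0.706 -0.001 -0.709] j [-0.35  0.38  1.75  0.72  1.42 -0.66] F [-0.1  0.3 -0.1]
gap shift to contact (tool cm) [ 0.08 -0.26  0.23]
0.05 [ 0.63 -0.   -0.64] [ 0.    -0.016  0.   ] tcp z 0.037
0.1 [ 0.65  0.   -0.61] [ 0.    -0.016  0.   ] tcp z 0.046
0.15 [ 0.67 -0.   -0.59] [ 0.    -0.016  0.   ] tcp z 0.055
0.2 [ 0.69  0.   -0.57] [ 0.    -0.016 -0.   ] tcp z 0.064
0.25 [ 0.7  -0.   -0.54] [ 0.    -0.016 -0.   ] tcp z 0.072
0.3 [ 0.72 -0.   -0.51] [-0.    -0.016  0.   ] tcp z 0.081
0.35 [ 0.74  0.   -0.49] [ 0.    -0.016 -0.   ] tcp z 0.089
0.4 [ 0.75  0.   -0.46] [ 0.    -0.016  0.   ] tcp z 0.098
0.45 [ 0.77  0.   -0.43] [ 0.    -0.016  0.   ] tcp z 0.106
0.5 [ 0.78 -0.   -0.41] [ 0.    -0.016  0.   ] tcp z 0.114
0.55 [ 0.79 -0.   -0.38] [ 0.    -0.016 -0.   ] tcp z 0.122
0.6 [ 0.81  0.   -0.35] [ 0.    -0.016  0.   ] tcp z 0.129
0.65 [ 0.82  0.   -0.32] [ 0.    -0.016 -0.   ] tcp z 0.136
0.7 [ 0.83 -0.   -0.29] [-0.    -0.016  0.   ] tcp z 0.143
0.75 [ 0.84 -0.   -0.26] [ 0.    -0.016  0.   ] tcp z 0.15
0.8 [ 0.84  0.   -0.23] [ 0.    -0.016  0.   ] tcp z 0.156
0.85 [ 0.85  0.   -0.2 ] [ 0.    -0.016  0.   ] tcp z 0.162
0.9 [ 0.86 -0.   -0.17] [-0.    -0.016 -0.   ] tcp z 0.168
0.95 [ 0.86 -0.   -0.14] [ 0.    -0.016  0.   ] tcp z 0.174
1.0 [ 0.87 -0.   -0.11] [-0.    -0.016 -0.   ] tcp z 0.179
1.05 [ 0.87 -0.   -0.08] [ 0.    -0.016  0.   ] tcp z 0.183
1.1 [ 0.87  0.   -0.05] [-0.    -0.016 -0.   ] tcp z 0.187
```

>>> jog_arm(moves=[[[0,0.1,-0.1,0.4,0,0,0],[0,0.3,-0.15,0,0,0,0],[0,0.63,0,-0.64,0,-0.016,0],[0,0.65,0,-0.61,0,-0.016,0],[0,0.67,0,-0.59,0,-0.016,0],[0,0.69,0,-0.57,0,-0.016,0],[0,0.7,0,-0.54,0,-0.016,0],[0,0.72,0,-0.51,0,-0.016,0],[0,0.74,0,-0.49,0,-0.016,0],[0,0.75,0,-0.46,0,-0.016,0],[0,0.77,0,-0.43,0,-0.016,0],[0,0.78,0,-0.41,0,-0.016,0],[0,0.79,0,-0.38,0,-0.016,0],[0,0.81,0,-0.35,0,-0.016,0],[0,0.82,0,-0.32,0,-0.016,0],[0,0.83,0,-0.29,0,-0.016,0],[0,0,0,0,0,0,0]]])

```text
time: 23.6
tool_pos: [0.5999, 0.1008, 0.1459]
tool_rot: [-0.199, 0.664, 0.695, 0.192]
contact_force: [0.7, 0.6, -0.2]
gripper_width: -0.0
grasp_force: 0.0
```

Run:
```python
from h import *
T,p=show()
w=grab_frame("wrist"); g=grab_frame("scene"); cv2.imwrite("pics/f.png",np.hstack([w["color"],g["color"][120:280,170:390].repeat(2,0).repeat(2,1)[:384]] if 0 else [w["color"],cv2.resize(g["color"][140:300,190:310],(288,384))]))
```

```text
t 23.6 tcp inst [-53.8   0.3 145.9] tool x,z in inst [0.847 0.003 0.531] [ 0.531 -0.    -0.847] j [-0.2   0.12  1.76  0.55  1.43 -0.37] F [ 0.7  0.6 -0.2]
```

View pics/f.png

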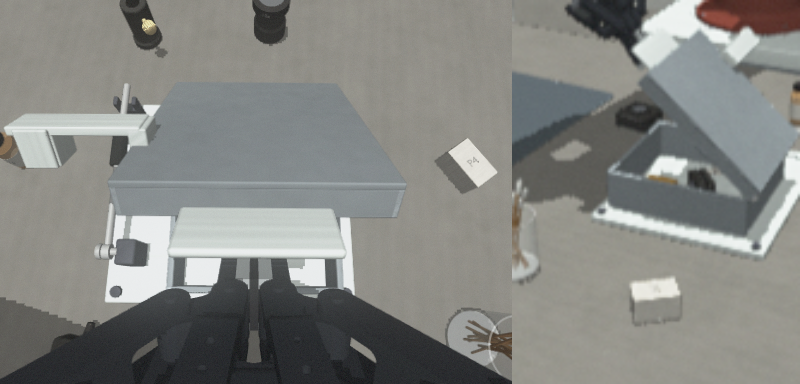

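The cover is about 0.7 rad open with the lip resting on the fingers at (255,250) in the wrist view. I'm continuing to the stop.

>>> jog_arm(moves=[[[0,0.84,0,-0.26,0,-0.016,0],[0,0.84,0,-0.23,0,-0.016,0],[0,0.85,0,-0.2,0,-0.016,0],[0,0.86,0,-0.17,0,-0.016,0],[0,0.86,0,-0.14,0,-0.016,0],[0,0.6,0,-0.08,0,-0.01,0],[0,0.5,0,-0.05,0,-0.01,0],[0,0.4,0,-0.03,0,-0.01,0],[0,0,0,0,0,0,0],[0,0,0,0,0,0,0]]])

```text
time: 24.53
tool_pos: [0.5983, 0.1437, 0.1825]
tool_rot: [-0.161, 0.674, 0.704, 0.155]
contact_force: [-0.2, -0.1, 0.1]
gripper_width: 0.0
grasp_force: 0.0
```

Run:
```python
from h import *
T,p=show()
g=grab_frame("scene")
P=cloud(g,g["depth"]>0); Q=inst(P)
m=(Q[:,0]>-60)&(Q[:,0]<90)&(abs(Q[:,1])<60)&(Q[:,2]>85)&(Q[:,2]<240)
A=Q[m]; A=A[A[:,2]<200]
# plane fit of top face in x-z
c=np.polyfit(A[:,2],A[:,0],1)
for _ in range(4):
    r=A[:,0]-np.polyval(c,A[:,2]); A=A[abs(r-np.median(r))<6]; c=np.polyfit(A[:,2],A[:,0],1)
print(len(A),"cover angle",np.arctan2(1,-c[0]))
```

```text
t 24.53 tcp inst [-10.8   0.2 182.5] tool x,z in inst [0.9   0.001 0.436] [ 0.436 -0.001 -0.9  ] j [-0.09  0.06  1.74  0.45  1.42 -0.21] F [-0.2 -0.1  0.1]
1187 cover angle 1.0615983712076273
```

>>> jog_arm(moves=[[[0,0.3,0,0,0,-0.005,0],[0,0.3,0,0,0,-0.005,0],[0,0.2,0,0,0,-0.005,0],[0,0,0,0,0,0,0]]])

```text
time: 24.92
tool_pos: [0.5978, 0.15, 0.1854]
tool_rot: [-0.155, 0.676, 0.705, 0.149]
contact_force: [0.3, -4.4, -0.4]
gripper_width: -0.005
grasp_force: 1.9
```

>>> jog_arm(moves=[[[0,0.2,0,0,0,-0.005,0],[0,0.2,0,0,0,0,0],[0,0,0,0,0,0,0],[0,0,0,0,0,0,0]]])

```text
time: 25.25
tool_pos: [0.5978, 0.15, 0.1855]
tool_rot: [-0.151, 0.678, 0.705, 0.145]
contact_force: [-0.1, -15.6, -1.7]
gripper_width: -0.001
grasp_force: 7.4
```

Run:
```python
from h import *
T,p=show()
g=grab_frame("scene")
P=cloud(g,g["depth"]>0); Q=inst(P)
m=(Q[:,0]>-60)&(Q[:,0]<90)&(abs(Q[:,1])<60)&(Q[:,2]>85)&(Q[:,2]<200)
A=Q[m]; c=np.polyfit(A[:,2],A[:,0],1)
for _ in range(4):
    r=A[:,0]-np.polyval(c,A[:,2]); A=A[abs(r-np.median(r))<6]; c=np.polyfit(A[:,2],A[:,0],1)
print(len(A),"cover angle",np.arctan2(1,-c[0]))
```

```text
t 25.25 tcp inst [ -4.5   0.4 185.5] tool x,z in inst [ 0.912 -0.002  0.409] [ 0.409 -0.001 -0.912] j [-0.06  0.05  1.73  0.42  1.42 -0.18] F [ -0.1 -15.6  -1.7]
1185 cover angle 1.0980767300699297
```

The cover is at its stop (angle 1.098, 15 N reaction). I'm backing off and moving above the prop side.

>>> jog_arm(moves=[[[0,-0.6,0,0,0,0,0],[0,-1.4,0,0,0,0,0],[0,-1.5,0,-0.5,0,0,0],[0,0,0,-3.0,0,0,0],[0,0,0,-3.5,0,0,0],[0,0,0,-3.0,0,0,0],[0,0,-2.5,0,0,0,0],[0,0,-3.5,0,0,0,0],[0,0,-3.5,0,0,0,0],[0,0,-2.0,0,0,0,0.1208],[4,0,0,0,0,0,0.1208],[4,0,0,0,0,0,0.1208],[4,0,0,0,0,0,0.1208],[4,0,0,0,0,0,0.1208],[4,0,0,0,0,0,0.1208],[4,0,0,0,0,0,0.1208],[4,0,0,0,0,0,0.1208],[4,0,0,0,0,0,0.1208],[4,0,0,0,0,0,0.1208],[4,0,0,0,0,0,0.1208]]])

```text
time: 26.97
tool_pos: [0.4855, 0.0759, 0.2629]
tool_rot: [-0.213, 0.967, 0.135, 0.021]
contact_force: [0.9, -0.1, -0.6]
gripper_width: 0.472
grasp_force: 0.0
```

>>> jog_arm(moves=[[[4,0,0,0,0,0,0.1208],[4,0,0,0,0,0,0.1208],[4,0,0,0,0,0,0.1208],[4,0,0,0,0,0,0.1208],[4,0,0,0,0,0,0.1208],[4,0,0,0,0,0,0.1208],[4,0,0,0,0,0,0.1208],[4,0,0,0,0,0,0.1208],[4,0,0,0,0,0,0.1208],[4,0,0,0,0,0,0.1208],[4,0,0,0,0,0,0.1208],[4,0,0,0,0,0,0.1208],[4,0,0,0,0,0,0.1208],[4,0,0,0,0,0,0.1208],[4,0,0,0,0,0,0.1208],[4,0,0,0,0,0,0],[4,0,0,0,0,0,0]]])

```text
time: 28.38
tool_pos: [0.4855, 0.0758, 0.263]
tool_rot: [-0.148, 0.706, -0.675, -0.154]
contact_force: [-0.8, -0.5, 1.0]
gripper_width: 0.465
grasp_force: 0.0
```

```bash
cat > pp.py <<'E'
from h import *
T,p=show()
a=np.radians(50); d=np.array([np.cos(a),0,-np.sin(a)]); x=np.array([-np.sin(a),0,-np.cos(a)])
Rg=Ri*Rn.from_matrix(np.stack([x,np.cross(d,x),d],1))
print("turn needed (tool)",(T.inv()*Rg).as_rotvec().round(3))
G=np.array([45,115,40])+19*d
for nm,q in (("pre",G-110*d),("grasp",G)): print(nm,q.round(1),"from here, tool now",(T.inv().apply(world(q)-p)*100).round(2),"in grasp frame",(Rg.inv().apply(world(q)-p)*100).round(2))
E
python3 pp.py
python3 - <<'E'
from h import *
f=dict(np.load("w1.npz")); Q=inst(cloud(f,f["depth"]>0))
m=(Q[:,0]>-75)&(Q[:,0]<-46)&(Q[:,1]>75)&(Q[:,1]<130)&(Q[:,2]>12); print("pedestal?",m.sum(),np.percentile(Q[m],[3,50,97],axis=0).round(0).tolist() if m.sum() else 0)
g=grab_frame("scene"); Q=inst(cloud(g,g["depth"]>0)); m=(Q[:,0]>-90)&(Q[:,0]<-15)&(Q[:,1]>75)&(Q[:,1]<130)&(Q[:,2]>15)&(Q[:,2]<90); print(m.sum(),np.percentile(Q[m],[2,50,98],axis=0).round(0).tolist() if m.sum() else 0)
for b in regions_of("prop_grip",g)[:1]:
    P=inst(cloud(g,b["pixels"])); print("sleeve",b["p"],b["rect"],np.percentile(P,[3,50,97],axis=0).round(0).tolist())
E
```

```text
t 28.38 tcp inst [-73.9 115.7 263. ] tool x,z in inst [-0.909 -0.004 -0.418] [ 0.418  0.    -0.909] j [-0.23 -0.28  1.91  0.41  1.63  2.86] F [-0.8 -0.5  1. ]
turn needed (tool) [ 0.001 -0.267  0.004]
pre [-13.5 115.  109.7] from here, tool now [ 0.91 -0.07 16.45] in grasp frame [ 5.22 -0.07 15.62]
grasp [ 57.2 115.   25.4] from here, tool now [-2.   -0.08 27.06] in grasp frame [ 5.22 -0.07 26.62]
pedestal? 146 [[-65.0, 93.0, 13.0], [-49.0, 103.0, 41.0], [-46.0, 120.0, 45.0]]
53 [[-52.0, 91.0, 32.0], [-41.0, 99.0, 38.0], [-33.0, 121.0, 42.0]]
```

>>> jog_arm(moves=[[[4,0,0,0,0,-0.089,0],[4,0,0,0,0,-0.089,0],[4,0,0,0,0,-0.089,0],[4,2.61,0,1.0,0,0,0],[4,2.61,0,2.0,0,0,0],[4,0,0,3.5,0,0,0],[4,0,0,3.5,0,0,0],[4,0,0,3.0,0,0,0],[4,0,0,2.0,0,0,0],[4,0,0,0.6,0,0,0],[4,0,0,0,0,0,0]]])

```text
time: 29.4
tool_pos: [0.4818, 0.1366, 0.1087]
tool_rot: [-0.236, 0.679, -0.65, -0.248]
contact_force: [0.1, -0.0, -0.0]
gripper_width: 0.465
grasp_force: 0.0
```

```bash
python3 pp.py
python3 - <<'E'
from h import *
w=grab_frame("wrist")
for b in regions_of("prop_grip",w)[:1]:
    P=inst(cloud(w,b["pixels"])); print("sleeve",b["p"],b["rect"],np.percentile(P,[3,50,97],axis=0).round(0).tolist())
im=w["color"].copy()
for q in ([45,115,40],[101,115,40],[-45,115,40],[43,115,157]):
    u,v=proj(w,world(q)); print(q,u.round(),v.round()); cv2.circle(im,(int(u),int(v)),3,(0,0,255),1) if 0<u<512 and 0<v<384 else 0
g=grab_frame("side"); cv2.imwrite("pics/g.png",np.hstack([im,cv2.resize(g["color"][120:280,180:300],(288,384))]))
E
```

```text
t 29.4 tcp inst [-12.9 116.8 108.7] tool x,z in inst [-0.766 -0.001 -0.643] [ 0.643  0.003 -0.766] j [-0.24 -0.07  2.07  0.67  1.42  2.66] F [ 0.1 -0.  -0. ]
turn needed (tool) [ 0.003 -0.     0.001]
pre [-13.5 115.  109.7] from here, tool now [-0.02 -0.18 -0.11] in grasp frame [-0.02 -0.18 -0.11]
grasp [ 57.2 115.   25.4] from here, tool now [-0.02 -0.22 10.89] in grasp frame [-0.02 -0.18 10.89]
sleeve 0.72 [249.9, 161.2, 15.8, 138.9] [[-50.0, 109.0, 39.0], [9.0, 115.0, 42.0], [82.0, 119.0, 46.0]]
[45, 115, 40] 250.0 197.0
[101, 115, 40] 250.0 231.0
[-45, 115, 40] 249.0 102.0
[43, 115, 157] 249.0 382.0
```

View pics/g.png

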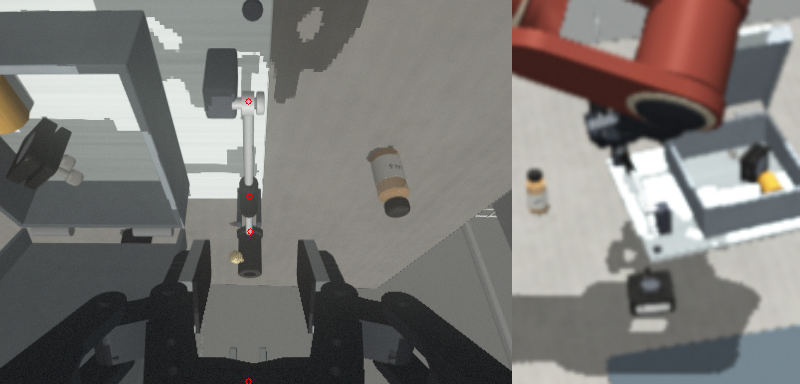

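The reprojected pivot (249,102), sleeve (249,197) and tip (250,231) all lie on the rod, and the fingers straddle it. I'm moving in and closing.

>>> jog_arm(moves=[[[4,0,-0.2,2.0,0,0,0],[4,0,0,2.8,0,0,0],[4,0,0,2.8,0,0,0],[4,0,0,1.8,0,0,0],[4,0,0,1.0,0,0,0],[4,0,0,0.5,0,0,0],[4,0,0,0,0,0,0],[0.5,0,0,0,0,0,0],[0.5,0,0,0,0,0,0],[0.5,0,0,0,0,0,0],[0.5,0,0,0,0,0,0],[0.5,0,0,0,0,0,0]]])

```text
time: 30.55
tool_pos: [0.4822, 0.205, 0.0278]
tool_rot: [-0.236, 0.679, -0.65, -0.247]
contact_force: [-5.0, -5.2, 6.8]
gripper_width: 0.134
grasp_force: 58.4
```

```bash
cat > lift.py <<'E'
from h import *
T,p=show()
q=inst(p)+0; d=Ri.inv().apply(T.as_matrix()[:,2]); g=q-19*d; print("grasp pt",g.round(1))
r=np.hypot(g[0]+45,g[2]-40); th0=np.arctan2(g[2]-40,g[0]+45); print("r,th0",r.round(1),th0.round(3))
ths=np.linspace(th0,.93,20); S=lambda t: np.array([-45+90*np.cos(t),115,40+90*np.sin(t)])
for a,b in zip(ths[:-1],ths[1:]): print(b.round(3),(T.inv().apply(Ri.apply(S(b)-S(a)))/10).round(2))
E
python3 lift.py
```

```text
t 30.55 tcp inst [ 55.4 113.5  27.8] tool x,z in inst [-0.767 -0.001 -0.642] [ 0.642  0.001 -0.767] j [-0.1   0.08  2.09  0.75  1.21  2.64] F [-5.  -5.2  6.8]
grasp pt [ 43.2 113.5  42.4]
r,th0 88.2 0.027
0.075 [-0.26 -0.   -0.34]
0.122 [-0.24 -0.   -0.35]
0.17 [-0.22 -0.   -0.36]
0.217 [-0.21  0.   -0.37]
0.265 [-0.19  0.   -0.38]
0.312 [-0.17  0.   -0.39]
0.36 [-0.15  0.   -0.4 ]
0.407 [-0.13  0.   -0.41]
0.455 [-0.11  0.   -0.41]
0.502 [-0.09  0.   -0.42]
0.55 [-0.07  0.   -0.42]
0.597 [-0.05  0.   -0.42]
0.645 [-0.03  0.   -0.43]
0.692 [-0.01  0.   -0.43]
0.74 [ 0.01  0.   -0.43]
0.787 [ 0.03  0.   -0.43]
0.835 [ 0.05  0.   -0.42]
0.882 [ 0.07  0.   -0.42]
0.93 [ 0.09  0.   -0.42]
```

>>> jog_arm(moves=[[[0.5,-0.26,0,-0.34,0,0,0],[0.5,-0.24,0,-0.35,0,0,0],[0.5,-0.22,0,-0.36,0,0,0],[0.5,-0.21,0,-0.37,0,0,0],[0.5,-0.19,0,-0.38,0,0,0],[0.5,-0.17,0,-0.39,0,0,0],[0.5,-0.15,0,-0.4,0,0,0],[0.5,-0.13,0,-0.41,0,0,0],[0.5,-0.11,0,-0.41,0,0,0],[0.5,-0.09,0,-0.42,0,0,0],[0.5,0,0,0,0,0,0]]])

```text
time: 31.47
tool_pos: [0.4826, 0.1944, 0.0678]
tool_rot: [-0.236, 0.679, -0.65, -0.246]
contact_force: [-0.2, -3.1, -6.8]
gripper_width: 0.125
grasp_force: 58.9
```

```bash
python3 lift.py | head -3; python3 -c "
from h import *
print(state()['gripper_width'],state()['grasp_force'])"
```

```text
t 31.47 tcp inst [ 44.7 113.7  67.8] tool x,z in inst [-0.767 -0.001 -0.642] [ 0.642  0.    -0.767] j [-0.12 -0.    2.08  0.72  1.28  2.68] F [-0.2 -3.1 -6.8]
grasp pt [ 32.5 113.7  82.4]
r,th0 88.4 0.5
0.12457940185439076 58.92677307128906
```

Following well at 0.50 rad. I'm continuing to just short of the stop.

>>> jog_arm(moves=[[[0.5,-0.07,0,-0.42,0,0,0],[0.5,-0.05,0,-0.42,0,0,0],[0.5,-0.03,0,-0.43,0,0,0],[0.5,-0.01,0,-0.43,0,0,0],[0.5,0.01,0,-0.43,0,0,0],[0.5,0.03,0,-0.43,0,0,0],[0.5,0.05,0,-0.42,0,0,0],[0.5,0.07,0,-0.42,0,0,0],[0.5,0.07,0,-0.3,0,0,0],[0.5,0,0,0,0,0,0],[0.5,0,0,0,0,0,0]]])

```text
time: 32.38
tool_pos: [0.4834, 0.1702, 0.0951]
tool_rot: [-0.236, 0.679, -0.65, -0.246]
contact_force: [0.3, -4.7, -10.1]
gripper_width: 0.124
grasp_force: 58.7
```

```bash
python3 lift.py | head -3
```

```text
t 32.38 tcp inst [ 20.5 113.8  95.1] tool x,z in inst [-0.767 -0.001 -0.641] [ 0.641  0.001 -0.767] j [-0.17 -0.05  2.07  0.7   1.35  2.69] F [  0.3  -4.7 -10.1]
grasp pt [  8.3 113.8 109.6]
r,th0 87.7 0.918
```

>>> jog_arm(moves=[[[0.5,0.03,0,-0.15,0,0,0],[0.5,0.03,0,-0.15,0,0,0],[0.5,0,0,0,0,0,0],[0.5,0,0,0,0,0,0]]])

```text
time: 32.72
tool_pos: [0.4835, 0.1679, 0.0967]
tool_rot: [-0.236, 0.679, -0.65, -0.246]
contact_force: [0.8, -5.0, -11.9]
gripper_width: 0.122
grasp_force: 58.6
```

```bash
python3 lift.py | head -3
python3 - <<'E'
from h import *
w=grab_frame("scene"); im=w["color"]; u,v=proj(w,world([43,115,157])).astype(int); print(u,v)
s=grab_frame("side"); a,b=proj(s,world([43,115,157])).astype(int); print(a,b)
c=lambda m,x,y: cv2.resize(m[max(0,y-35):y+45,max(0,x-50):x+50],(400,320),interpolation=cv2.INTER_CUBIC)
cv2.imwrite("pics/i.png",np.hstack([c(im,u,v),c(s["color"],a,b)]))
E
```

```text
t 32.72 tcp inst [ 18.2 113.9  96.7] tool x,z in inst [-0.767 -0.001 -0.641] [ 0.641  0.001 -0.767] j [-0.17 -0.05  2.07  0.7   1.36  2.69] F [  0.8  -5.  -11.9]
grasp pt [  6.  113.8 111.3]
r,th0 87.7 0.95
298 151
224 150
```

View pics/i.png

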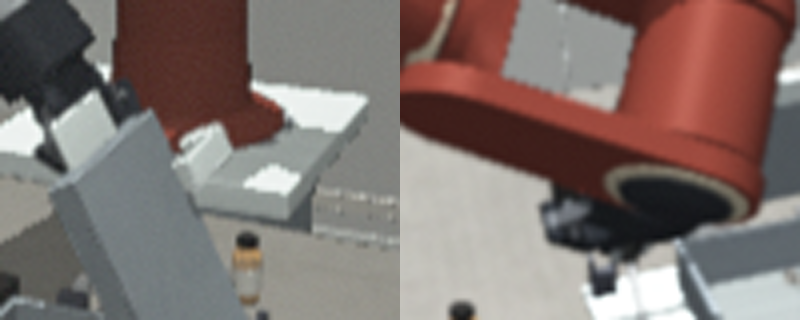

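>>> jog_arm(moves=[[[0.5,0.22,0,-0.15,0,0,0],[0.5,0.05,0,-0.2,0,0,0],[0.5,0,0,0,0,0,0],[0.5,0,0,0,0,0,0]]])

```text
time: 33.15
tool_pos: [0.4837, 0.1642, 0.0987]
tool_rot: [-0.237, 0.679, -0.65, -0.247]
contact_force: [-2.1, -0.0, -5.1]
gripper_width: 0.122
grasp_force: 58.7
```

```bash
python3 lift.py | head -3
python3 - <<'E'
from h import *
w=grab_frame("wrist"); im=w["color"].copy()
for q in ([43,115,157],[-45,115,40],[9,115,112]):
    print(proj(w,world(q)).round())
cv2.imwrite("pics/j.png",im)
E
```

```text
t 33.15 tcp inst [ 14.5 113.8  98.7] tool x,z in inst [-0.766 -0.001 -0.643] [ 0.643  0.001 -0.766] j [-0.18 -0.05  2.07  0.69  1.37  2.68] F [-2.1 -0.  -5.1]
grasp pt [  2.3 113.8 113.2]
r,th0 87.2 0.997
[255. 403.]
[256.  69.]
[255. 281.]
```

View pics/j.png

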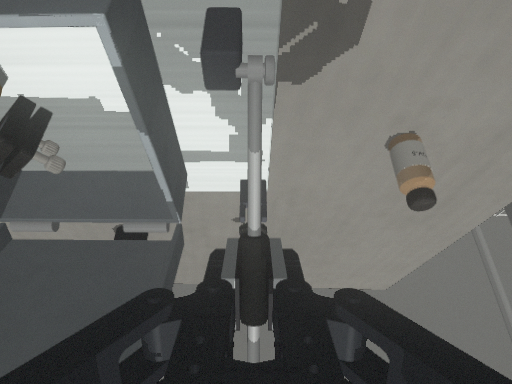

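The rod runs from the pivot (262,68) to the sleeve between the pads (255,275); the tip is out of view. I'll measure its angle from depth.

Run:
```python
from h import *
w=grab_frame("wrist"); m=np.zeros((384,512),bool); m[95:320,250:261]=1
Q=inst(cloud(w,m)); Q=Q[abs(Q[:,1]-115)<8]
Q=Q[np.hypot(Q[:,0]+45,Q[:,2]-40)<130]
for lo,hi in ((15,70),(72,110)):
    r=np.hypot(Q[:,0]+45,Q[:,2]-40); A=Q[(r>lo)&(r<hi)]; A=A[A[:,2]>45]
    c=np.polyfit(A[:,0],A[:,2],1); e=A[:,2]-np.polyval(c,A[:,0]); A=A[abs(e)<4]; c=np.polyfit(A[:,0],A[:,2],1)
    print(len(A),"angle by slope",np.arctan(c[0]).round(3),"z at x=-45",np.polyval(c,-45).round(1), "angle about pivot",np.median(np.arctan2(A[:,2]-40,A[:,0]+45)).round(3))
```

```text
1426 angle by slope 0.881 z at x=-45 42.6 angle about pivot 0.92
860 angle by slope 0.88 z at x=-45 48.8 angle about pivot 0.942
```

>>> jog_arm(moves=[[[0.5,0.07,0,-0.2,0,0,0],[0.5,0.07,0,-0.2,0,0,0],[0.5,0,0,0,0,0,0],[0.5,0,0,0,0,0,0]]])

```text
time: 33.58
tool_pos: [0.4839, 0.1592, 0.0996]
tool_rot: [-0.235, 0.678, -0.651, -0.246]
contact_force: [-2.3, -5.5, -7.6]
gripper_width: 0.12
grasp_force: 58.8
```

```bash
cat > ang.py <<'E'
from h import *
T,p=show()
w=grab_frame("wrist"); Q0=inst(cloud(w,w["depth"]>0)); 
r=np.hypot(Q0[:,0]+45,Q0[:,2]-40); t=np.arctan2(Q0[:,2]-40,Q0[:,0]+45)
A=Q0[(abs(Q0[:,1]-114.5)<2.5)&(r>18)&(r<66)&(t>.6)&(t<1.2)]
c=np.polyfit(A[:,0],A[:,2],1); e=A[:,2]-np.polyval(c,A[:,0]); A=A[abs(e)<4]; c=np.polyfit(A[:,0],A[:,2],1)
print(len(A),"slope angle",np.arctan(c[0]).round(3))
g=grab_frame("scene"); Q=inst(cloud(g,g["depth"]>0))
m=(Q[:,0]>-60)&(Q[:,0]<90)&(abs(Q[:,1])<60)&(Q[:,2]>85)&(Q[:,2]<200)
A=Q[m]; c=np.polyfit(A[:,2],A[:,0],1)
for _ in range(4):
    r=A[:,0]-np.polyval(c,A[:,2]); A=A[abs(r-np.median(r))<6]; c=np.polyfit(A[:,2],A[:,0],1)
print("cover angle",np.arctan2(1,-c[0]))
E
python3 ang.py
```

```text
t 33.58 tcp inst [  9.5 113.8  99.6] tool x,z in inst [-0.768  0.001 -0.64 ] [ 0.64   0.    -0.768] j [-0.19 -0.05  2.07  0.69  1.37  2.68] F [-2.3 -5.5 -7.6]
1226 slope angle 0.925
cover angle 1.0943389201769622
```

>>> jog_arm(moves=[[[0.5,0.09,0,-0.15,0,0,0],[0.5,0.09,0,-0.15,0,0,0],[0.5,0,0,0,0,0,0],[0.5,0,0,0,0,0,0]]])

```text
time: 34.02
tool_pos: [0.4838, 0.1574, 0.0997]
tool_rot: [-0.236, 0.679, -0.65, -0.246]
contact_force: [4.2, 6.3, -17.8]
gripper_width: 0.121
grasp_force: 58.9
```

```bash
python3 ang.py
```

```text
t 34.02 tcp inst [  7.7 114.   99.7] tool x,z in inst [-0.767 -0.001 -0.642] [ 0.642 -0.    -0.767] j [-0.2  -0.05  2.07  0.69  1.37  2.68] F [  4.2   6.3 -17.8]
1285 slope angle 0.932
cover angle 1.0930570366390069
```

The stop is reached (15.7 N tangential, rod 0.932, cover 1.093). I'm releasing and retreating.

>>> jog_arm(moves=[[[2,0,0,0,0,0,0],[3.5,0,0,0,0,0,0],[3.5,0,0,0,0,0,0],[3.5,0,0,-0.5,0,0,0],[3.5,0,0,-1.5,0,0,0],[3.5,0,0,-3.0,0,0,0],[3.5,0,0,-3.0,0,0,0],[3.5,0,0,-3.0,0,0,0],[3.5,0,0,-3.0,0,0,0],[3.5,0,0,0,0,0,0],[3.5,0,0,0,0,0,0]]])

```text
time: 35.03
tool_pos: [0.4897, 0.0657, 0.2116]
tool_rot: [-0.238, 0.679, -0.65, -0.244]
contact_force: [0.1, 1.1, -0.6]
gripper_width: 0.409
grasp_force: 0.0
```

```bash
python3 ang.py
python3 - <<'E'
from h import *
w=grab_frame("wrist"); g=grab_frame("side"); print(proj(w,world([43,115,157])).round())
for o in ["gel_case","base_post","meter","vial","magnifier","weight","jar"]:
    for b in regions_of(o,g)[:1]:
        P=cloud(g,b["pixels"]);P=P[P[:,2]>.003]; print(o,round(b["p"],2),np.percentile(P,[3,50,97],axis=0).round(3).tolist())
cv2.imwrite("pics/k.png",np.hstack([w["color"],cv2.resize(g["color"][110:270,190:310],(288,384))]))
E
```

```text
t 35.03 tcp inst [-84.1 111.9 211.6] tool x,z in inst [-0.768 -0.003 -0.641] [ 0.641 -0.005 -0.768] j [-0.37 -0.16  1.96  0.63  1.64  2.67] F [ 0.1  1.1 -0.6]
324 slope angle 0.936
cover angle 1.0978373378541364
[254. 255.]
gel_case 0.66 [[0.436, -0.255, 0.005], [0.467, -0.226, 0.015], [0.498, -0.193, 0.018]]
base_post 0.45 [[0.466, 0.312, 0.004], [0.477, 0.322, 0.031], [0.492, 0.339, 0.049]]
meter 0.54 [[0.44, -0.014, 0.005], [0.461, 0.001, 0.017], [0.483, 0.033, 0.022]]
vial 0.44 [[0.366, 0.179, 0.006], [0.376, 0.184, 0.032], [0.387, 0.195, 0.052]]
weight 0.47 [[0.775, 0.176, 0.005], [0.789, 0.191, 0.021], [0.809, 0.212, 0.026]]
jar 0.61 [[0.764, 0.023, 0.007], [0.783, 0.035, 0.041], [0.81, 0.07, 0.074]]
```

View pics/k.png

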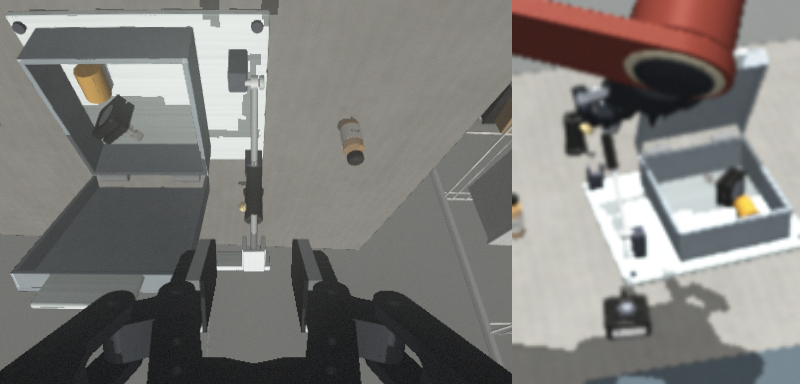

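The rod runs from the pivot (255,82) up into the socket pocket at (254,258). The cover is at its stop, the bystanders have not moved, and the gripper touches nothing, so I'm handing in the job.

```bash
python3 -c "
from plant import *
print(job_done())"
```

```text
the job is handed in; nothing more can be done
None
```

The job is handed in: the cover measured at its 1.10 rad stop and the prop tip looks seated in its socket; the weight, jar and vial stand on the bench, clear of the instrument by my measurements, and the bystanders were not disturbed. No verdict was returned.

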